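# Hang the humidity gauge in the lacquer curing box

### The arm

A 6-joint arm with a two-finger parallel gripper is mounted at the origin on the work surface. World frame = base frame: x ahead of the robot, y to its left, z up, the work surface at z = 0. Lengths are in m, angles in rad, forces in N, time in s.
With the tool pointing down it reaches from about 0.275 to 1 m from the base axis. Payload 8.4 kg.
Tool frame: the origin (TCP) lies midway between the tips of the shut fingers; the grasp point (between the pads) lies 19 mm behind it; z points along the fingers, y is the line along which they close (so a half turn about z gives the same grasp; the last joint's range is limited). The gripper opens to 85 mm and grips with 20 to 120 N. Pads are 22 mm wide; open, the fingers measure 114 mm over their backs; the gripper's body (76 mm by 85 mm) begins 54 mm behind the grasp point. The pads swing forward as they close: fully open they stand 13 mm farther back than shut.
Start: joints at [1.3, 0.353, 1.633, -0, 1.155, -0.002], TCP at [0.166, 0.603, 0.231] pointing down, gripper open.
Joint ranges: [-2.63, 2.63], [-0.92, 2.1], [0.06, 2.66], [-1.3, 4.44], [0, 2.69], [-3.02, 3.02]. Speed limits (rad/s): [2.22, 2.22, 2.79, 3.14, 3.14, 3.14].

### API

Orientations are given as a unit quaternion [w, x, y, z].
In Python, from rig import * gives the robot as it stands. The module is installed in compiled form; this text tells all that it offers.
- The arm moves only by the tool drive_tool, never from a script. Its argument "commands" is a list of rows, each a list of 3 entries, a list of its own where there are three numbers: the opening, from 0 (shut) to 1 (fully open), then the shift along the world's x, y, z in cm, then the turn about the world's z in degrees. A call has 1 to 10 rows; each row is the pose to reach, as a shift and turn from the pose commanded when the call began; what a row does not reach only later rows make up. A row lasts 1/10 s, in which the tool goes at most 50 mm and 8.59 degrees, less where a joint would pass 70% of its speed; a pose out of reach is approached as far as the arm can. A call with a gripper value outside its range is refused whole. The fingers move at their own pace and stop on an object; "grip_force" is the grip in N (left out, the last holds). Time passes only in rows, so rows that repeat a pose let the fingers close. It gives the time, the measured TCP pose, the force, the opening and the grip force at its end, in the units of the state.
- read_state(): the state, without advancing time (a new reading comes with each control period).
- camera(name): name is "side" or "top"; returns a dict with "image" (400x640x3 uint8, red, green, blue), "depth" (400x640 float32, m along the optical axis (not along the pixel's ray), 0 where there is no reading), "mtx" (3x3 intrinsics, pixels), "world_to_cam" (4x4, takes a point from world to camera coordinates). Camera axes: x right, y down, z forward; pixel columns grow to the right and rows downward; lengths in m; the calibration is good to about 2 mm. A picture is of the moment at which its call begins.
- hand_in(): hands the job in; it is judged then, once.
The state is a dict: "time_s": time; "qpos": joint angles; "qvel": joint speeds; "joint_torque": joint torques, N m; "tool_pos": TCP position; "tool_rot": TCP orientation; "ft_force": force on the tool from outside, world axes, zero at the start; "ft_torque": the same for the moment, N m; "opening": opening from 0.0 (shut) to 1.0 (fully open); "grasp_force": force on a finger pad.
Only numpy, scipy, OpenCV 4.12 (cv2) and the standard library are available. Lean on these libraries where they do the work, as an engineer would, in place of code of your own. Each camera call takes 0.05 s, during which the arm holds its last target. There are 200 camera calls.

### The job

The repaired pieces go into the curing box next, so put the humidity gauge in it: slide the half-open lid fully open by its pull bar, hang the gauge by its wire loop on the hook inside, dial facing into the box and not the wall, then slide the lid fully shut. Do not touch the box itself (walls, rails or deck) with the gauge or the gripper; only the lid and the hook may be touched. Leave the bowl and the bottle where they stand.

Things in the scene. Friction and masses are not known exactly. Their poses are not given: they have to be found in the camera images.
- chest: Pale wooden curing box, fixed on the table and a little turned: 424 mm long (its own y), 274 mm wide (own x), 209 mm high over the rails. Origin at the centre of its underside on the table, z up. The mouth in its top lies at its -y end. Inner floor 18 mm above the table.
- lid (a joint): The lid, a pale board 246 x 205 x 10 mm (x, y, z of the box), top 201 mm above the table, sliding along the box's +y over the deck against about 2.5 N of friction; it stays where left. Value in m: 0 shut, 0.18 fully open (its edge then at y = -32 mm of the box, 168 mm of the mouth free). Starts about half open.
- lid_pull (a point): Centre of the lid's pull bar: a darker wooden bar 140 mm long (along the box's x), 16 mm thick (y), 30 mm high (201 to 231 mm above the table) on the middle of the lid, to be pushed from either side. With the lid at value q it lies at x = 0, y = -0.1095 + q m in the box's frame.
- hook_seat (a point): Seat of the steel hook inside the box's -y end wall: centre of its 6 mm wire at the lowest place, 55 mm from the wall, 172 mm above the table, axes as the box's. The hook points along +y; its upturned tip ends 70 mm from the wall, 12 mm above this point. Toward the wall the wire rises 8 mm. Its place along the wall varies.
- gauge_mid (a point): Centre of the case of the humidity gauge, 50 mm above its foot. Grey plastic case 48 mm wide (own x), 28 mm thick (own y), 100 mm high, with a round dial on its +y face; it stands upright on the table and weighs about 0.12 kg. On its top a wire loop stands up 29 mm.
- gauge_loop (a point): Inner top edge of the gauge's wire loop, 75 mm above gauge_mid on the same upright axis. The loop is of 4 mm wire in the plane of the gauge's x and z, open 26 mm wide and 25 mm high over the case, narrowing at the top; the hook passes through it along the gauge's y.
- gauge: The whole gauge (case and loop), origin at the centre of its foot, z up, dial on +y.
- bowl: White porcelain bowl, 110 mm across, 58 mm high; origin at the centre of its foot. To be left alone.
- bottle: White round bottle with a red cap, 54 mm across, 130 mm high; origin at the centre of its foot. To be left alone.
- hook: The hook with its wooden plate (50 x 50 mm, 8 mm thick) on the end wall; origin on the wall behind the seat, axes as the box's, y out from the wall.
- frame: The box's walls (12 mm), side rails and deck, not to be touched; origin and axes of chest. The mouth spans x -125 to 125 mm and y -200 (inner face of the -y end wall) to -15 mm; from there to y = 212 the top is a fixed deck. End wall and deck are 190 mm high, the side rails beside the lid (|x| over 123 mm) 209 mm.
- gauge_dial (a point): Middle of the round dial on the gauge's +y face, 16 mm above gauge_mid and 16.5 mm in front of its upright axis.
Not all that is in view belongs to the job. Of the things like the gauge, leave any that is orange; of the rest the larger one is meant.

How it is judged:
By the outcome, as a careful person would: the job done as asked, in the order asked, and still so for the second after the job is handed in, with the robot touching nothing.
It also fails if it takes over 72 s, if anything falls off the work surface, if the arm or the gripper's body presses on something with over 40 N, if the wrist force passes 120 N, or if a joint passes its speed limit or range.

## Working session

There is one attempt and no reset: what is moved stays moved. The work goes in short steps, Python scripts to look and compute and a tool call to move; the robot and the scene stay as the last step left them, time stands still between calls to the robot, and variables do not carry over. Pictures are saved under pics/ and viewed, at most 10 in all, crops included, and the job is handed in when it is done.

Besides the shell and the picture viewer there is one more tool, called after "Call:" by a JSON object that holds its "fn" and its "kwargs", one argument or row to a line. drive_tool: Moves the arm, as the interface text tells. Its arguments: {"type":"object","properties":{"commands":{"type":"array","items":{"type":"array"}},"grip_force":{"type":"number"}},"required":["commands"]}

```bash
mkdir -p pics; cat > h.py <<'E'
from rig import *
import numpy as np, cv2
def shot(n,tag):
    c=camera(n); cv2.imwrite(f'pics/{tag}.png',c['image'][:,:,::-1]); np.savez(f'{tag}.npz',**c); return c
def ray(c,u,v):
    T=np.linalg.inv(c['world_to_cam']); d=T[:3,:3]@np.linalg.inv(c['mtx'])@np.array([u,v,1.]); return T[:3,3],d
def onz(c,u,v,z):
    o,d=ray(c,u,v); return o+d*(z-o[2])/d[2]
def pts(c):
    v,u=np.mgrid[0:400,0:640]; T=np.linalg.inv(c['world_to_cam'])
    d=np.stack([u,v,np.ones_like(u)],-1)@np.linalg.inv(c['mtx']).T*c['depth'][...,None]
    P=d@T[:3,:3].T+T[:3,3]; P[c['depth']==0]=np.nan; return P
def proj(c,p):
    q=c['world_to_cam']@np.append(p,1); q=c['mtx']@q[:3]; return q[:2]/q[2]
E
python3 - <<'E'
from h import *
np.set_printoptions(precision=3,suppress=True)
for n in('side','top'):
    c=shot(n,n+'0'); print(n,c['mtx'].tolist(),np.linalg.inv(c['world_to_cam']))
a=cv2.imread('pics/top0.png');b=cv2.imread('pics/side0.png')
E
```

```text
side [[494.4151186457038, 0.0, 324.83383891352423], [0.0, 494.4151186457038, 195.27331680931044], [0.0, 0.0, 1.0]] [[-0.945 -0.22   0.242  0.268]
 [-0.326  0.674 -0.663  0.598]
 [-0.018 -0.706 -0.708  0.887]
 [ 0.     0.     0.     1.   ]]
top [[373.7207488534648, 0.0, 316.51222150441674], [0.0, 373.7207488534648, 200.27905274133187], [0.0, 0.0, 1.0]] [[ 0.02  -0.984  0.175  0.358]
 [-0.999 -0.024 -0.024 -0.086]
 [ 0.028 -0.174 -0.984  1.041]
 [ 0.     0.     0.     1.   ]]
```

View pics/top0.png

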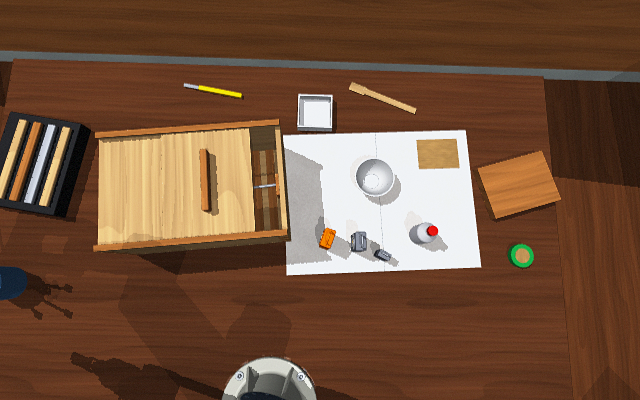

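View pics/side0.png

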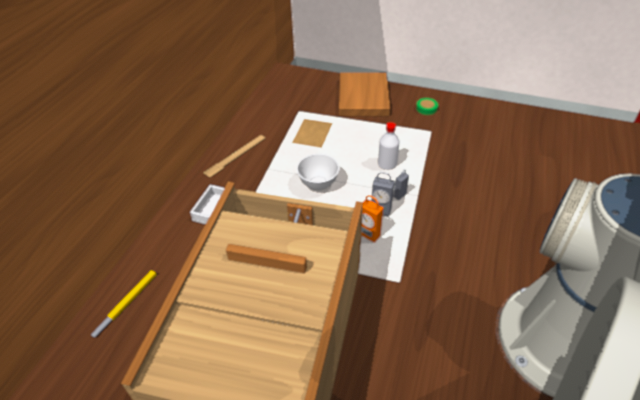

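Top view: the box spans columns 95–288, with the pull bar at (205,180) and the hook at (265,186). There are three gauge-like things: orange at (327,238), a larger grey one at (358,241) and a small grey one at (383,255). The larger grey one fits the description. The bowl is at (375,178) and the bottle at (428,232).

```bash
python3 - <<'E'
from h import *
np.set_printoptions(precision=4,suppress=True)
t=dict(np.load('top0.npz'));s=dict(np.load('side0.npz'))
A=cv2.resize(t['image'][215:275,310:410],None,fx=5,fy=5,interpolation=cv2.INTER_CUBIC)
B=cv2.resize(s['image'][160:250,340:440],None,fx=5,fy=5,interpolation=cv2.INTER_CUBIC)
A=cv2.copyMakeBorder(A,0,600-A.shape[0],0,0,cv2.BORDER_CONSTANT) 
B=cv2.resize(B,(300,270)); B=cv2.copyMakeBorder(B,0,330,0,0,cv2.BORDER_CONSTANT)
C=cv2.resize(t['image'][165:205,245:295],(500,290),interpolation=cv2.INTER_CUBIC); A[305:595]=C
D=cv2.resize(s['image'][190:240,270:330],(300,250),interpolation=cv2.INTER_CUBIC); B[300:550]=D
cv2.imwrite('pics/crop.png',np.hstack([A,B])[:,:,::-1])
P=pts(t);Q=pts(s)
# rails: points at z~.209
for nm,X in(('t',P),('s',Q)):
    z=X[...,2]; m=(z>.203)&(z<.215)&(X[...,0]>.2); p=X[m][:,:2]
    print(nm,'rails',len(p),cv2.minAreaRect((p*1000).astype(np.float32)))
    m=(z>.222)&(z<.24)&(X[...,0]>.3); p=X[m][:,:2]
    if len(p):print('bar',len(p),cv2.minAreaRect((p*1000).astype(np.float32)))
    m=(z>.196)&(z<.206)&(X[...,0]>.2); p=X[m][:,:2]
    print('lid',len(p),cv2.minAreaRect((p*1000).astype(np.float32)))
    im=(t if nm=='t' else s)['image'].astype(int)
    u0,u1,v0,v1=(343,372,225,258) if nm=='t' else (368,412,165,215)
    for lo,hi in((.09,.11),(.115,.14),(.055,.08)):
        mm=np.zeros(z.shape,bool);mm[v0:v1,u0:u1]=1
        mm&=(z>lo)&(z<hi)&(np.ptp(im,axis=2)<45)
        if mm.sum()>3:
            p=X[mm];print(nm,lo,len(p),p.mean(0),cv2.minAreaRect((p[:,:2]*1000).astype(np.float32)))
E
```

```text
t rails 2507 ((539.8048095703125, 182.70838928222656), (274.54205322265625, 423.3434143066406), 6.196715354919434)
bar 472 ((543.7865600585938, 144.67433166503906), (139.519775390625, 17.02927017211914), 5.895280361175537)
lid 9313 ((539.7666015625, 182.57493591308594), (274.638671875, 423.4417419433594), 6.195087432861328)
t 0.09 193 [ 0.4234 -0.2207  0.0984] ((423.9598388671875, -222.16419982910156), (45.49660110473633, 28.493295669555664), 1.1152724027633667)
t 0.115 18 [ 0.4237 -0.2216  0.1249] ((423.6893310546875, -222.25051879882812), (32.16685104370117, 4.102874279022217), 0.8070391416549683)
t 0.055 36 [ 0.417  -0.21    0.0665] ((417.50244140625, -211.02696228027344), (49.71725845336914, 19.530141830444336), 29.067596435546875)
s rails 4853 ((935.7755126953125, -95.998291015625), (498.1540832519531, 1403.546630859375), 54.971946716308594)
bar 1779 ((1052.21337890625, -108.159912109375), (407.8056335449219, 1200.172119140625), 48.386940002441406)
lid 13808 ((940.4989624023438, -103.3797607421875), (501.91357421875, 1415.0797119140625), 54.38151550292969)
s 0.09 225 [ 0.4238 -0.2178  0.0984] ((424.35076904296875, -221.30882263183594), (31.61408233642578, 48.59917449951172), 87.86698913574219)
s 0.115 31 [ 0.4247 -0.2215  0.1244] ((424.9659118652344, -221.4181365966797), (6.296091079711914, 32.32490921020508), 87.76436614990234)
s 0.055 264 [ 0.408  -0.2418  0.0674] ((403.2048645019531, -248.31863403320312), (114.25615692138672, 42.9909553527832), 59.822532653808594)
```

View pics/crop.png

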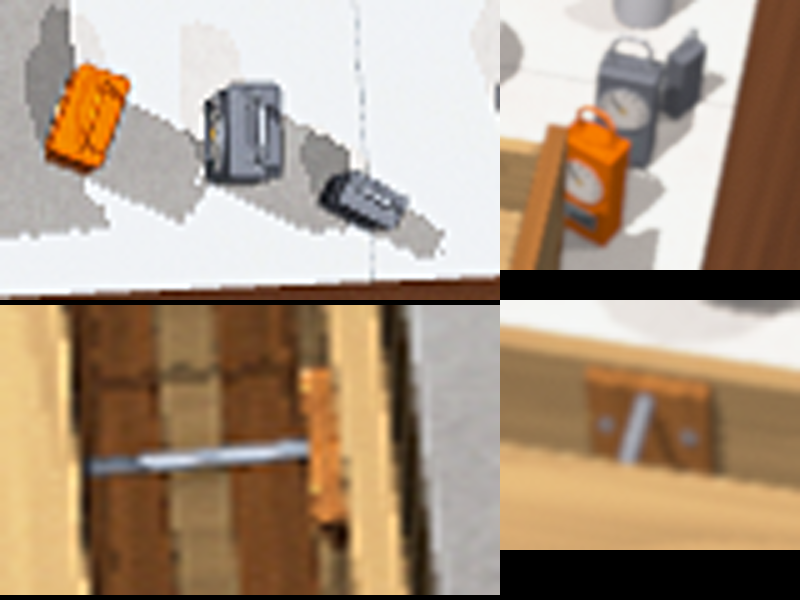

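The crop confirms the target. The upper-left panel shows the larger grey gauge at top px (358,241), dial toward +y, next to the orange one and the small grey one. The hook wire and plate are at top px (254–277, 185). Measured sizes match the description: box 274x423, bar 140x17, gauge 48x28.

```bash
cat >> h.py <<'E'
C=np.array([.5398,.1827]);YAW=np.radians(6.2)
R=np.array([[np.cos(YAW),-np.sin(YAW)],[np.sin(YAW),np.cos(YAW)]])
def b2w(x,y): return C+R@np.array([x,y])
def w2b(p): return R.T@(np.array(p)[:2]-C)
def st():
    from scipy.spatial.transform import Rotation as Ro
    s=read_state();w,x,y,z=s['tool_rot'];M=Ro.from_quat([x,y,z,w]).as_matrix()
    print('t',s['time_s'],'pos',np.round(s['tool_pos'],4),'toolY yaw',np.degrees(np.arctan2(M[1,1],M[0,1])).round(2),'zaxis',M[:,2].round(3),'F',np.round(s['ft_force'],1),'op',s['opening'],'box',w2b(s['tool_pos']).round(4),'q',np.round(s['qpos'],2)); return np.array(s['tool_pos'])
E
python3 - <<'E'
from h import *
p=st()
print((np.append(b2w(0,-.073),.29)-p)*100, R[:,1])
t=dict(np.load('top0.npz'))
print(w2b(onz(t,277,184.5,.175)),w2b(onz(t,258,186.5,.172)))
E
```

```text
t 0.1 pos [0.1659 0.6021 0.2307] toolY yaw 74.6 zaxis [-0.    -0.001 -1.   ] F [0.6 0.1 0.1] op 0.9987634519059376 box [-0.3264  0.4574] q [ 1.3   0.35  1.63  0.    1.16 -0.  ]
[ 38.18024401 -49.20219255   5.93421257] [-0.10799936  0.99415096]
[-0.01380135 -0.19539899] [-0.01426886 -0.1501823 ]
```

Call:
{"fn": "drive_tool", "kwargs": {
  "commands": [
    [0,[2,-2,6],-5],
    [0,[6,-7,6],-12],
    [0,[10,-12,6],-20],
    [0,[14,-17,6],-28],
    [0,[18,-22,6],-36],
    [0,[22,-27,6],-44],
    [0,[26,-32,6],-52],
    [0,[30,-38,6],-60],
    [0,[35,-44,6],-68.4],
    [0,[38.2,-49.2,6],-68.4]
  ]
}}

```text
time_s: 1.1
tool_pos: [0.4589, 0.2326, 0.2911]
tool_rot: [-0.0, 0.67, 0.743, 0.0]
ft_force: [1.0, -0.5, 0.2]
opening: -0.001
grasp_force: 0.0
```

```bash
python3 -c "
from h import *
p=st();print((np.append(b2w(0,-.073),.214)-p)*100)"
```

```text
t 1.1 pos [0.4589 0.2326 0.2911] toolY yaw 5.9 zaxis [ 0.  0. -1.] F [ 1.  -0.5  0.2] op -0.0006126210437116605 box [-0.075   0.0583] q [0.47 0.12 1.8  0.   1.22 0.36]
[  8.87472858 -12.24557711  -7.71304827]
```

Call:
{"fn": "drive_tool", "kwargs": {
  "commands": [
    [0,[0,0,0],0]
  ]
}}

```text
time_s: 1.2
tool_pos: [0.4608, 0.2299, 0.291]
tool_rot: [0.001, 0.67, 0.743, -0.0]
ft_force: [0.1, 1.0, -0.4]
opening: 0.002
grasp_force: 0.0
```

Call:
{"fn": "drive_tool", "kwargs": {
  "commands": [
    [0,[3,-4,0],0.3],
    [0,[6,-8,0],0.3],
    [0,[8.7,-12,0],0.3],
    [0,[8.7,-12,0],0.3],
    [0,[8.7,-12,-3],0.3],
    [0,[8.7,-12,-6],0.3],
    [0,[8.7,-12,-7.6],0.3],
    [0,[8.7,-12,-7.6],0.3],
    [0,[8.7,-12,-7.6],0.3]
  ]
}}

```text
time_s: 2.1
tool_pos: [0.5448, 0.1152, 0.2154]
tool_rot: [-0.0, 0.666, 0.746, -0.0]
ft_force: [0.6, 0.3, 0.4]
opening: -0.001
grasp_force: 0.0
```

```bash
python3 -c "
from h import *
p=st();print((np.append(b2w(0,.045),.215)-p)*100)"
```

```text
t 2.1 pos [0.5448 0.1152 0.2154] toolY yaw 6.54 zaxis [-0.001  0.    -1.   ] F [0.6 0.3 0.4] op -0.0007109887780664586 box [-0.0023 -0.0677] q [0.21 0.26 1.8  0.   1.08 0.09]
[-0.99058092 11.22561582 -0.0428731 ]
```

Push the lid open.

Call:
{"fn": "drive_tool", "kwargs": {
  "commands": [
    [0,[-0.1,1,0],0],
    [0,[-0.2,2,0],0],
    [0,[-0.3,3.2,0],0],
    [0,[-0.4,4.4,0],0],
    [0,[-0.5,5.6,0],0],
    [0,[-0.6,6.8,0],0],
    [0,[-0.75,8,0],0],
    [0,[-0.85,9.2,0],0],
    [0,[-0.95,10.2,0],0],
    [0,[-1,11.2,0],0]
  ]
}}

```text
time_s: 3.1
tool_pos: [0.5346, 0.2272, 0.215]
tool_rot: [-0.0, 0.666, 0.746, -0.0]
ft_force: [-1.3, -3.8, 1.9]
opening: -0.004
grasp_force: 1.6
```

Call:
{"fn": "drive_tool", "kwargs": {
  "commands": [
    [0,[0,0.2,0],0],
    [0,[0,0.4,0],0],
    [0,[-0.1,0.6,0],0],
    [0,[-0.1,0.7,0],0]
  ]
}}

```text
time_s: 3.5
tool_pos: [0.5341, 0.2333, 0.215]
tool_rot: [0.0, 0.666, 0.746, -0.0]
ft_force: [0.9, -1.7, -1.3]
opening: 0.002
grasp_force: 1.3
```

```bash
cat > lid.py <<'E'
from h import *
import sys
def lid(tag):
    st();c=shot('top',tag);X=pts(c);z=X[...,2]
    b=(X[...,:2]-C)@R; im=c['image'].astype(int)
    m=(z>.222)&(z<.236)&(abs(b[...,0])<.075)&(abs(b[...,1])<.2)&(im[...,0]-im[...,2]>40)
    p=b[m];print('bar',m.sum(),'y',np.percentile(p[:,1],[5,50,95]).round(4),'x',np.percentile(p[:,0],[1,99]).round(3))
    m=(z>.197)&(z<.206)&(abs(b[...,0])<.11)&(b[...,1]>-.19)
    for x in(-.08,.08):
        mm=m&(abs(b[...,0]-x)<.02);print('lid edge',x,np.percentile(b[mm][:,1],[1,5,99]).round(4))
    return c,X,b
if __name__=='__main__': lid(sys.argv[1])
E
python3 lid.py top1
```

```text
t 3.5 pos [0.5341 0.2333 0.215 ] toolY yaw 6.48 zaxis [ 0. -0. -1.] F [ 0.9 -1.7 -1.3] op 0.0020609725364082727 box [-0.0002  0.0509] q [ 0.41  0.3   1.74 -0.    1.1   0.3 ]
bar 79 y [0.0624 0.0682 0.0748] x [-0.07  -0.043]
lid edge -0.08 [-0.0324 -0.0266  0.1096]
lid edge 0.08 [-0.0323 -0.0283  0.0736]
```

Call:
{"fn": "drive_tool", "kwargs": {
  "commands": [
    [0,[0,0.2,0],0],
    [0,[0,0.3,0],0],
    [0,[0,0.4,0],0]
  ]
}}

```text
time_s: 3.85
tool_pos: [0.534, 0.2344, 0.215]
tool_rot: [0.002, 0.666, 0.746, -0.002]
ft_force: [1.4, -18.7, 3.5]
opening: -0.0
grasp_force: 9.8
```

Call:
{"fn": "drive_tool", "kwargs": {
  "commands": [
    [0,[0.2,-2,0],0],
    [0,[0.2,-2.5,0],0],
    [0,[0.2,-2.5,5],0],
    [0,[0,-5,8],0],
    [0,[-1,-10,8],-1],
    [0,[-2,-15,8],-2],
    [0,[-3,-20,8],-3],
    [0,[-5,-25,8],-4],
    [0,[-7,-30,8],-5],
    [1,[-9,-35,8],-6.5]
  ]
}}

```text
time_s: 4.85
tool_pos: [0.449, -0.1003, 0.2956]
tool_rot: [0.0, 0.707, 0.707, 0.001]
ft_force: [1.7, -0.8, 0.2]
opening: 0.153
grasp_force: 0.0
```

Call:
{"fn": "drive_tool", "kwargs": {
  "commands": [
    [1,[-1,-5,0],0],
    [1,[-2,-9,0],0],
    [1,[-2,-9,0],0],
    [1,[-2,-9,0],0]
  ]
}}

```text
time_s: 5.25
tool_pos: [0.4295, -0.1896, 0.2954]
tool_rot: [0.0, 0.708, 0.706, 0.001]
ft_force: [0.1, 0.0, 0.4]
opening: 0.846
grasp_force: 0.0
```

```bash
python3 - <<'E'
from lid import *
c,X,b=lid('top2')
p=st();print((np.array([.424,-.2215,.25])-p)*100)
im=c['image']
cv2.imwrite('pics/hook.png',cv2.resize(im[150:220,220:300],(640,560),interpolation=cv2.INTER_CUBIC)[:,:,::-1])
m=(abs(b[...,0])<.11)&(b[...,1]>-.19)&(b[...,1]<-.12)&(X[...,2]>.155)&(X[...,2]<.187)
v,u=np.nonzero(m)
for i in range(len(u)): print(u[i],v[i],b[v[i],u[i]].round(4),X[v[i],u[i],2].round(4))
E
```

```text
t 5.25 pos [ 0.4295 -0.1896  0.2954] toolY yaw -0.16 zaxis [ 0.001  0.001 -1.   ] F [0.1 0.  0.4] op 0.8455846589604601 box [-0.1498 -0.3582] q [-0.42  0.04  1.88  0.    1.22 -0.42]
bar 438 y [0.0631 0.0696 0.0764] x [-0.069  0.068]
lid edge -0.08 [-0.0304 -0.0217  0.1717]
lid edge 0.08 [-0.0304 -0.0228  0.1698]
t 5.3 pos [ 0.4297 -0.1888  0.2953] toolY yaw -0.07 zaxis [ 0.001  0.001 -1.   ] F [ 0.  -0.3  1.2] op 0.9268021813362032 box [-0.1496 -0.3575] q [-0.42  0.04  1.88  0.    1.22 -0.42]
[-0.57263121 -3.26582879 -4.53252454]
270 184 [-0.0117 -0.1792] 0.1768
271 184 [-0.0122 -0.1817] 0.1785
272 184 [-0.0126 -0.1841] 0.1794
273 184 [-0.0127 -0.1864] 0.179
274 184 [-0.013  -0.1887] 0.1792
262 185 [-0.0118 -0.16  ] 0.1737
263 185 [-0.0125 -0.1626] 0.1759
264 185 [-0.0135 -0.1652] 0.1795
265 185 [-0.0131 -0.1673] 0.1768
266 185 [-0.0135 -0.1698] 0.1779
267 185 [-0.0133 -0.1719] 0.176
268 185 [-0.0144 -0.1746] 0.1799
269 185 [-0.0146 -0.1769] 0.1799
270 185 [-0.0138 -0.1789] 0.1756
271 185 [-0.0149 -0.1816] 0.1799
272 185 [-0.0147 -0.1838] 0.178
273 185 [-0.016  -0.1865] 0.1827
274 18
[... 937 characters left out ...]
] 0.1811
252 187 [-0.0158 -0.1369] 0.1786
253 187 [-0.015  -0.1386] 0.1741
254 187 [-0.0151 -0.1409] 0.1737
255 187 [-0.0147 -0.143 ] 0.1711
256 187 [-0.0155 -0.1456] 0.1737
257 187 [-0.0157 -0.148 ] 0.1739
258 187 [-0.0156 -0.1502] 0.1726
259 187 [-0.0165 -0.1528] 0.1755
260 187 [-0.0166 -0.1552] 0.1755
261 187 [-0.0172 -0.1577] 0.1772
262 187 [-0.0169 -0.1598] 0.1749
263 187 [-0.0171 -0.1621] 0.1748
264 187 [-0.0175 -0.1646] 0.1758
265 187 [-0.0178 -0.167 ] 0.1762
266 187 [-0.0174 -0.1691] 0.1737
252 188 [-0.0171 -0.1361] 0.1735
253 188 [-0.0174 -0.1385] 0.1743
254 188 [-0.0172 -0.1406] 0.1723
255 188 [-0.0176 -0.1431] 0.1733
256 188 [-0.0168 -0.1449] 0.169
257 188 [-0.0174 -0.1475] 0.1707
```

View pics/hook.png

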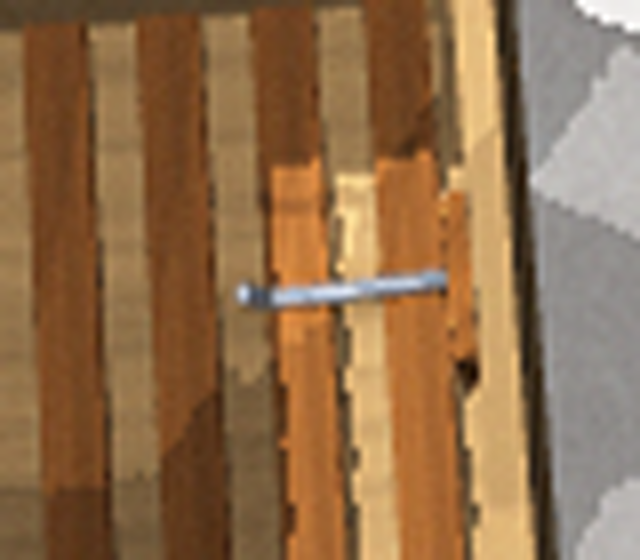

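The crop shows the hook fully clear of the lid: tip at top px (250,187), root at (276,185). That puts the hook at box x ≈ -0.015. The lid is open against its stop. Next I grasp the gauge.

Call:
{"fn": "drive_tool", "kwargs": {
  "commands": [
    [1,[-0.6,-3.3,-2],0],
    [1,[-0.6,-3.3,-6],0],
    [1,[-0.6,-3.3,-10],0],
    [1,[-0.6,-3.3,-14],0],
    [1,[-0.6,-3.3,-17],0],
    [1,[-0.6,-3.3,-20],0],
    [1,[-0.6,-3.3,-22],0],
    [1,[-0.6,-3.3,-22.7],0],
    [1,[-0.6,-3.3,-22.7],0]
  ]
}}

```text
time_s: 6.2
tool_pos: [0.4236, -0.2209, 0.0677]
tool_rot: [-0.001, 0.707, 0.708, -0.0]
ft_force: [-0.4, -0.6, 0.4]
opening: 0.998
grasp_force: 0.0
```

Call:
{"fn": "drive_tool", "kwargs": {
  "commands": [
    [0.5,[0,0,0],0],
    [0.3,[0,0,0],0],
    [0.3,[0,0,0],0],
    [0.3,[0,0,0],0],
    [0.3,[0,0,0],0],
    [0.3,[0,0,0],0]
  ],
  "grip_force": 25
}}

```text
time_s: 6.8
tool_pos: [0.4243, -0.2225, 0.0694]
tool_rot: [0.001, 0.707, 0.707, 0.0]
ft_force: [-1.0, 1.5, 6.3]
opening: 0.558
grasp_force: 25.3
```

Call:
{"fn": "drive_tool", "kwargs": {
  "commands": [
    [0.3,[0,0,0],0],
    [0.3,[0,0,2],0],
    [0.3,[0,0,5],0],
    [0.3,[0,0,9],0],
    [0.3,[0,0,13],0],
    [0.3,[0,0,17],0],
    [0.3,[0,0,21],2],
    [0.3,[0,0,25],4],
    [0.3,[0,0,25],6.2],
    [0.3,[0,0,25],6.2]
  ],
  "grip_force": 40
}}

```text
time_s: 7.8
tool_pos: [0.4237, -0.2223, 0.3197]
tool_rot: [0.001, 0.668, 0.744, 0.0]
ft_force: [-0.7, 0.1, -2.0]
opening: 0.551
grasp_force: 42.5
```

```bash
python3 - <<'E'
from h import *
p=st()
for n in('side','top'):
    c=shot(n,n+'3');print(proj(c,p))
c1=c;X=pts(c); s=dict(np.load('side3.npz'));Y=pts(s)
u,v=proj(s,p-[0,0,.02]).astype(int)
cv2.imwrite('pics/held.png',cv2.resize(s['image'][v-60:v+60,max(u-70,0):u+70],(700,600),interpolation=cv2.INTER_CUBIC)[:,:,::-1]); print(u,v)
T=np.append(b2w(-.0148,-.110),p[2]);print('to',(T-p)*100,'seat',b2w(-.0148,-.145))
E
```

```text
t 7.8 pos [ 0.4237 -0.2223  0.3197] toolY yaw 6.22 zaxis [ 0.003 -0.001 -1.   ] F [-0.7  0.1 -2. ] op 0.5509714041459192 box [-0.1592 -0.3901] q [-0.49  0.04  1.83  0.    1.27 -0.59]
[390.52580494 101.5291633 ]
[377.01597359 233.39546505]
389 109
to [11.33060417 29.40649376  0.        ] seat [0.54074647 0.03694972]
```

View pics/held.png

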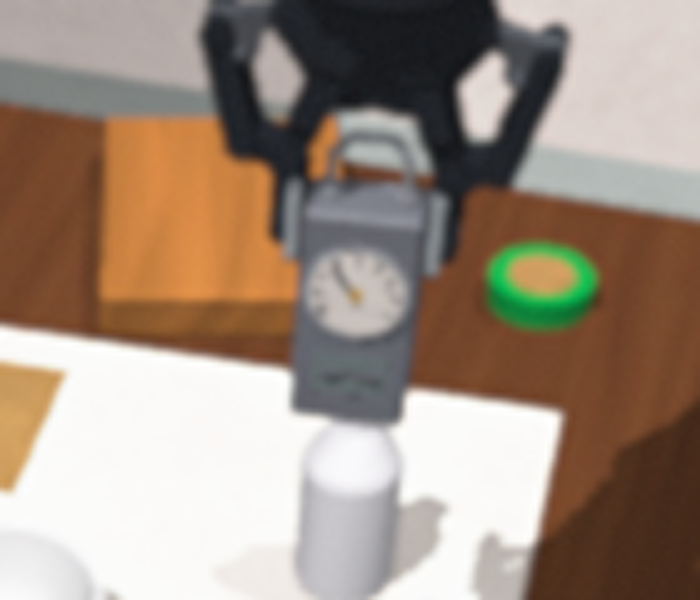

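The crop shows the gauge held upright with its dial toward +y, loop top at crop (378,133), and clear of the palm. Next I check its offset in the hand.

```bash
python3 - <<'E'
from h import *
np.set_printoptions(precision=4,suppress=True)
s=dict(np.load('side3.npz'));Y=pts(s);p=np.array([.4237,-.2223,.3197])
L=(Y-p); bx=L[...,:2]@R; L=np.dstack([bx,L[...,2]])
print('loop px expect',proj(s,p+[0,0,.0596]),'seen',(394.6,75.6))
m=(abs(L[...,0])<.021)&(abs(L[...,1])<.03)&(L[...,2]>-.065)&(L[...,2]<.026)
q=L[m];f=q[q[:,2]<.02]
A=np.c_[f[:,0],f[:,2],np.ones(len(f))];k=np.linalg.lstsq(A,f[:,1],rcond=None)[0];print('front y= ',k,len(f), 'resid',np.std(A@k-f[:,1]))
m=(abs(L[...,0])<.04)&(abs(L[...,1])<.03)&(L[...,2]>-.08)&(L[...,2]<-.01)
m2=m&(L[...,2]<-.045);q=L[m2];print('case x low',np.percentile(q[:,0],[2,98]),'min z',np.percentile(L[m][:,2],1))
m=(abs(L[...,0])<.018)&(abs(L[...,1])<.02)&(L[...,2]>.036)&(L[...,2]<.066)
q=L[m];print('loop',len(q),q.mean(0),np.percentile(q[:,2],[98]),np.percentile(q[:,0],[2,98]))
m=(abs(L[...,0])<.02)&(abs(L[...,1])<.02)&(L[...,2]>.025)&(L[...,2]<.036)
q=L[m];print('top',len(q),np.percentile(q[:,2],[5,50,90]),np.percentile(q[:,1],[2,98]))
E
```

```text
loop px expect [392.901   75.2294] seen (394.6, 75.6)
front y=  [0.0153 0.025  0.015 ] 731 resid 0.0017249326844218503
case x low [-0.0236  0.0219] min z -0.06780989330030747
loop 69 [-0.0007  0.001   0.0507] [0.0595] [-0.0169  0.0159]
top 194 [0.0259 0.0299 0.0317] [-0.012   0.0151]
```

Call:
{"fn": "drive_tool", "kwargs": {
  "commands": [
    [0.3,[0.7,2,0.5],0],
    [0.3,[2,5.5,1],0],
    [0.3,[3.4,9,1],0],
    [0.3,[4.7,12.5,1],0],
    [0.3,[6,16,1],0],
    [0.3,[7.4,20,1],0],
    [0.3,[8.8,24,1],0],
    [0.3,[10,27,1],0],
    [0.3,[10.9,29.5,0.5],0],
    [0.3,[11.3,30.4,0],0]
  ]
}}

```text
time_s: 8.9
tool_pos: [0.5364, 0.0839, 0.3166]
tool_rot: [-0.001, 0.667, 0.745, -0.001]
ft_force: [-0.7, 0.5, -1.9]
opening: 0.561
grasp_force: 42.4
```

Call:
{"fn": "drive_tool", "kwargs": {
  "commands": [
    [0.3,[0,0,0],0],
    [0.3,[0,0,0],0]
  ]
}}

```text
time_s: 9.1
tool_pos: [0.5358, 0.081, 0.3174]
tool_rot: [-0.0, 0.668, 0.744, -0.001]
ft_force: [-0.0, -0.3, -1.5]
opening: 0.556
grasp_force: 42.4
```

```bash
python3 -c "
from h import *
p=st();print((np.append(b2w(-.014,-.1),.1345)-p)*100)"
```

```text
t 9.1 pos [0.5358 0.081  0.3174] toolY yaw 6.18 zaxis [-0.002 -0.001 -1.   ] F [-0.  -0.3 -1.5] op 0.5556338875078979 box [-0.015  -0.1006] q [ 0.15  0.15  1.71 -0.    1.29  0.04]
[  0.08909318   0.07379442 -18.2910333 ]
```

Call:
{"fn": "drive_tool", "kwargs": {
  "commands": [
    [0.3,[0.1,0,-2],0],
    [0.3,[0.1,0,-5],0],
    [0.3,[0.1,0,-8],0],
    [0.3,[0.1,0,-11],0],
    [0.3,[0.1,0,-13.5],0],
    [0.3,[0.1,0,-16],0],
    [0.3,[0.1,0,-17.5],0],
    [0.3,[0.1,0,-18.3],0],
    [0.3,[0.1,0,-18.3],0]
  ]
}}

```text
time_s: 10.0
tool_pos: [0.5369, 0.0808, 0.1346]
tool_rot: [-0.0, 0.668, 0.744, -0.001]
ft_force: [-0.0, 0.5, -1.7]
opening: 0.557
grasp_force: 42.4
```

Call:
{"fn": "drive_tool", "kwargs": {
  "commands": [
    [0.3,[0,0,0],0]
  ]
}}

```text
time_s: 10.1
tool_pos: [0.538, 0.0814, 0.136]
tool_rot: [0.0, 0.668, 0.744, 0.0]
ft_force: [0.5, -0.2, -1.5]
opening: 0.552
grasp_force: 42.4
```

```bash
python3 -c "
from h import *
p=st();print((np.append(b2w(-.014,-.144),.1345)-p)*100)
s=shot('side','side4');c=s
u,v=proj(c,p+[0,0,.03]).astype(int);print(u,v)
cv2.imwrite('pics/entry.png',cv2.resize(c['image'][v-50:v+50,u-60:u+60],(720,600),interpolation=cv2.INTER_CUBIC)[:,:,::-1])"
```

```text
t 10.1 pos [0.538  0.0814 0.136 ] toolY yaw 6.16 zaxis [ 0.001  0.    -1.   ] F [ 0.5 -0.2 -1.5] op 0.5515957930538816 box [-0.0128 -0.1005] q [ 0.15  0.34  1.89 -0.    0.91  0.04]
[ 0.34760363 -4.33411108 -0.15100651]
285 249
```

View pics/entry.png

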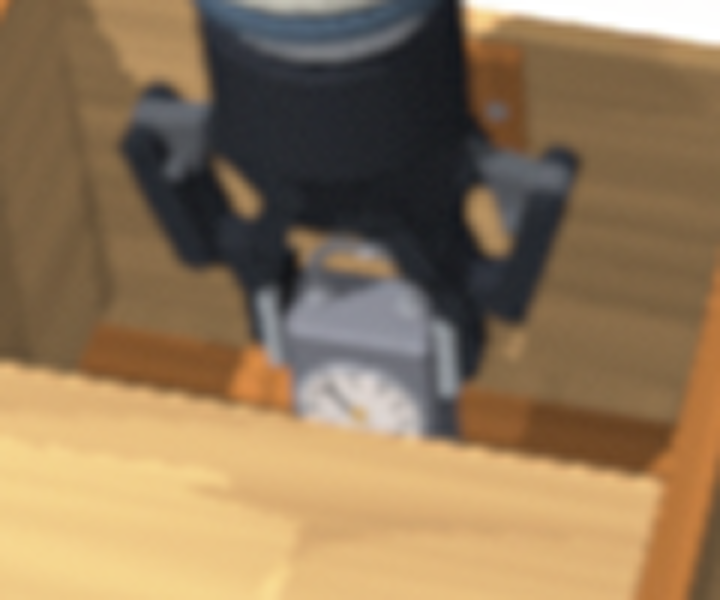

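The crop shows the gauge in the mouth in front of the hook: loop at crop (345,260), dial toward the deck, nothing touching. Next I slide it onto the hook.

Call:
{"fn": "drive_tool", "kwargs": {
  "commands": [
    [0.3,[0.1,-0.6,0],0],
    [0.3,[0.15,-1.2,0],0],
    [0.3,[0.2,-1.8,0],0],
    [0.3,[0.25,-2.3,0],0],
    [0.3,[0.3,-2.8,0],0],
    [0.3,[0.35,-3.2,0],0],
    [0.3,[0.35,-3.2,0],0]
  ]
}}

```text
time_s: 10.85
tool_pos: [0.5411, 0.0493, 0.1352]
tool_rot: [0.0, 0.668, 0.744, -0.0]
ft_force: [0.6, 0.3, -0.9]
opening: 0.556
grasp_force: 42.4
```

Call:
{"fn": "drive_tool", "kwargs": {
  "commands": [
    [0.3,[0.05,-0.4,0],0],
    [0.3,[0.1,-0.8,0],0],
    [0.3,[0.12,-1.1,0],0],
    [0.3,[0.12,-1.1,0],0]
  ]
}}

```text
time_s: 11.25
tool_pos: [0.5422, 0.0385, 0.1352]
tool_rot: [0.0, 0.668, 0.744, -0.0]
ft_force: [0.4, 0.6, -2.1]
opening: 0.552
grasp_force: 42.4
```

```bash
python3 -c "
from h import *
p=st();print((np.append(b2w(-.014,-.144),.1205)-p)*100);p=st()"
```

```text
t 11.25 pos [0.5422 0.0385 0.1352] toolY yaw 6.18 zaxis [-0. -0. -1.] F [ 0.4  0.6 -2.1] op 0.5524654588285846 box [-0.0132 -0.1436] q [ 0.07  0.34  1.89 -0.    0.91 -0.04]
[-0.0778176  -0.04584669 -1.46836537]
t 11.25 pos [0.5422 0.0385 0.1352] toolY yaw 6.18 zaxis [-0. -0. -1.] F [ 0.4  0.6 -2.1] op 0.5524654588285846 box [-0.0132 -0.1436] q [ 0.07  0.34  1.89 -0.    0.91 -0.04]
```

Call:
{"fn": "drive_tool", "kwargs": {
  "commands": [
    [0.3,[-0.1,0,-0.3],0],
    [0.3,[-0.1,0,-0.6],0],
    [0.3,[-0.1,0,-0.9],0],
    [0.3,[-0.1,0,-1.2],0],
    [0.3,[-0.1,0,-1.2],0]
  ]
}}

```text
time_s: 11.75
tool_pos: [0.5408, 0.0389, 0.1226]
tool_rot: [-0.0, 0.668, 0.744, -0.0]
ft_force: [-0.4, -0.7, -2.0]
opening: 0.558
grasp_force: 42.4
```

Call:
{"fn": "drive_tool", "kwargs": {
  "commands": [
    [0.3,[0,0,-0.1],0],
    [0.3,[0,0,-0.2],0],
    [0.3,[0,0,-0.2],0]
  ]
}}

```text
time_s: 12.05
tool_pos: [0.5412, 0.0389, 0.1211]
tool_rot: [-0.0, 0.668, 0.744, -0.0]
ft_force: [-0.3, -0.2, -1.1]
opening: 0.556
grasp_force: 42.4
```

Call:
{"fn": "drive_tool", "kwargs": {
  "commands": [
    [0.3,[0,0,-0.1],0],
    [0.3,[0,0,-0.1],0]
  ]
}}

```text
time_s: 12.25
tool_pos: [0.5412, 0.0389, 0.1202]
tool_rot: [0.0, 0.668, 0.744, -0.0]
ft_force: [-0.0, -0.3, -2.1]
opening: 0.56
grasp_force: 42.4
```

```bash
python3 -c "
from h import *
p=st()
for i in range(3): s=camera('top');print(read_state()['ft_force'][2], read_state()['tool_pos'][2])
c=shot('side','side5')
u,v=proj(c,p+[0,0,.03]).astype(int);print(u,v)
cv2.imwrite('pics/seat.png',cv2.resize(c['image'][v-50:v+50,u-60:u+60],(720,600),interpolation=cv2.INTER_CUBIC)[:,:,::-1])"
```

```text
t 12.25 pos [0.5412 0.0389 0.1202] toolY yaw 6.2 zaxis [ 0. -0. -1.] F [-0.  -0.3 -2.1] op 0.5595607093288447 box [-0.0142 -0.1432] q [ 0.07  0.36  1.91 -0.    0.87 -0.04]
-1.3138180673111608 0.12016369740208988
-1.0209558336263234 0.1202130314647113
-1.7155488007692032 0.12023573207127233
292 238
```

View pics/seat.png

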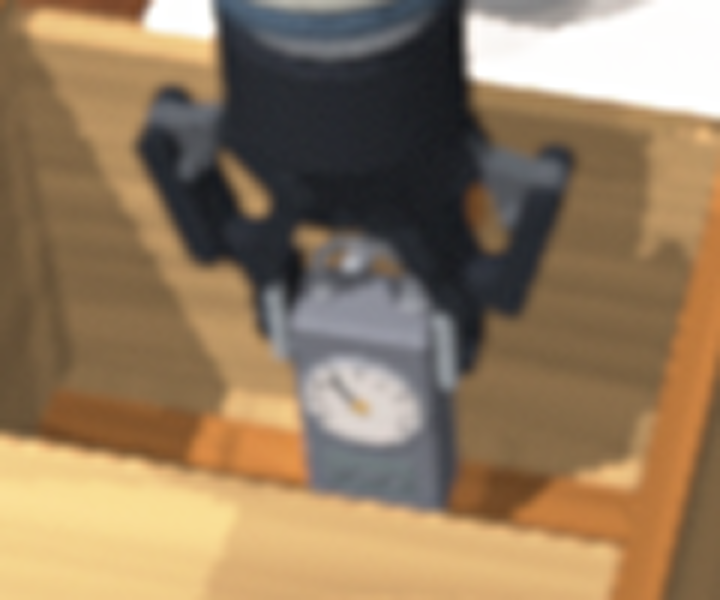

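The crop shows the hook tip (350,258) inside the loop, dial facing into the box. Next I release it.

Call:
{"fn": "drive_tool", "kwargs": {
  "commands": [
    [0.3,[0,0,-0.1],0],
    [0.6,[0,0,-0.1],0],
    [0.65,[0,0,-0.1],0],
    [0.7,[0,0,-0.1],0],
    [0.8,[0,0,-0.1],0],
    [0.9,[0,0,-0.1],0],
    [0.9,[0,0,-0.1],0],
    [0.9,[0,0,-0.1],0]
  ]
}}

```text
time_s: 13.25
tool_pos: [0.5412, 0.0389, 0.1192]
tool_rot: [0.0, 0.668, 0.744, 0.0]
ft_force: [0.1, 0.5, 0.4]
opening: 0.896
grasp_force: 0.0
```

Call:
{"fn": "drive_tool", "kwargs": {
  "commands": [
    [0.9,[0,0,0.5],0],
    [0.9,[0,0,1.5],0],
    [0.9,[0,0,3],0],
    [0.9,[0,0,5],0],
    [0.9,[0,0,8],0],
    [0.9,[0,0,12],0],
    [0.9,[0,0,16],0],
    [0,[0,0,18],0],
    [0,[0,0,18],0]
  ]
}}

```text
time_s: 14.15
tool_pos: [0.5429, 0.039, 0.3036]
tool_rot: [0.002, 0.668, 0.744, 0.002]
ft_force: [-0.3, -0.1, 0.7]
opening: 0.576
grasp_force: 0.0
```

Call:
{"fn": "drive_tool", "kwargs": {
  "commands": [
    [0,[-0.2,4,0],0],
    [0,[-0.5,8,0],0],
    [0,[-0.7,12,0],0],
    [0,[-1,16,0],0],
    [0,[-1.2,20,0],0],
    [0,[-1.4,23,0],0],
    [0,[-1.4,24.8,0],0],
    [0,[-1.4,24.8,0],0],
    [0,[-1.4,24.8,0],0]
  ]
}}

```text
time_s: 15.05
tool_pos: [0.527, 0.2862, 0.2986]
tool_rot: [0.0, 0.668, 0.744, -0.001]
ft_force: [-0.6, -0.6, -0.5]
opening: -0.002
grasp_force: 0.0
```

```bash
python3 - <<'E'
from lid import *
c,X,b=lid('top6'); p=st();print((np.append(b2w(0,.105),.215)-p)*100)
m=(abs(b[...,0]+.015)<.026)&(b[...,1]>-.17)&(b[...,1]<-.11)
z=X[...,2]; q=m&(z>.14)&(z<.156);print('case top',q.sum(),b[q].mean(0),np.median(z[q]),cv2.minAreaRect((b[q]*1000).astype(np.float32)))
s=shot('side','side6')
A=cv2.resize(c['image'][150:220,220:300],(400,350),interpolation=cv2.INTER_CUBIC)
u,v=proj(s,np.append(b2w(-.015,-.145),.13)).astype(int)
B=cv2.resize(s['image'][v-35:v+35,u-40:u+40],(400,350),interpolation=cv2.INTER_CUBIC)
cv2.imwrite('pics/hung.png',np.hstack([A,B])[:,:,::-1])
E
```

```text
t 15.05 pos [0.527  0.2862 0.2986] toolY yaw 6.23 zaxis [-0.001 -0.001 -1.   ] F [-0.6 -0.6 -0.5] op -0.0021138370570044254 box [-0.0016  0.1042] q [ 0.5   0.26  1.61 -0.    1.27  0.39]
bar 434 y [0.0633 0.0696 0.0766] x [-0.069  0.068]
lid edge -0.08 [-0.0302 -0.0214  0.1716]
lid edge 0.08 [-0.0307 -0.023   0.1642]
t 15.1 pos [0.5271 0.2857 0.2988] toolY yaw 6.18 zaxis [-0.001 -0.001 -1.   ] F [ 0.1  0.1 -0.4] op -0.00039866144739382335 box [-0.0015  0.1038] q [ 0.49  0.26  1.61 -0.    1.27  0.39]
[ 0.13233325  0.13805219 -8.38216814]
case top 173 [-0.01757864 -0.14386859] 0.14816657844036352 ((-14.951595306396484, -142.9308319091797), (47.26329040527344, 27.634672164916992), 1.800052285194397)
```

View pics/hung.png

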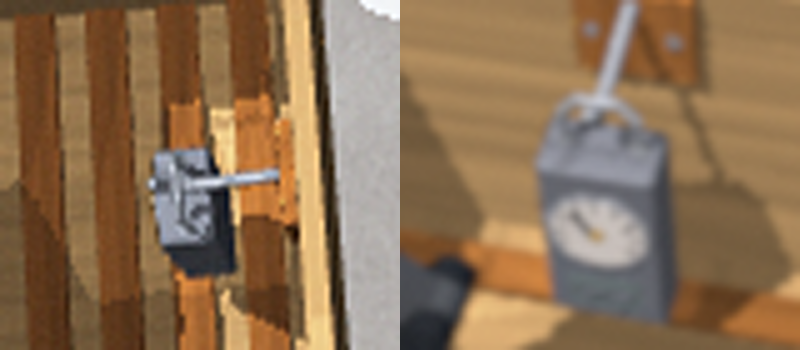

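The left half shows the gauge hanging at the hook seat. The right half shows the loop over the hook and the dial facing +y, into the box. Next I shut the lid.

Call:
{"fn": "drive_tool", "kwargs": {
  "commands": [
    [0,[0.1,0,-4],0],
    [0,[0.1,0,-8.4],0],
    [0,[0.1,0,-8.4],0],
    [0,[0.2,-1,-8.4],0],
    [0,[0.3,-2,-8.4],0],
    [0,[0.4,-3,-8.4],0],
    [0,[0.5,-4.2,-8.4],0],
    [0,[0.65,-5.4,-8.4],0],
    [0,[0.8,-6.6,-8.4],0],
    [0,[0.9,-7.6,-8.4],0]
  ]
}}

```text
time_s: 16.15
tool_pos: [0.5365, 0.2097, 0.2156]
tool_rot: [0.0, 0.668, 0.744, 0.0]
ft_force: [0.2, 4.1, 2.3]
opening: 0.003
grasp_force: 1.6
```

Call:
{"fn": "drive_tool", "kwargs": {
  "commands": [
    [0,[0.1,-1.1,0],0],
    [0,[0.25,-2.3,0],0],
    [0,[0.35,-3.5,0],0],
    [0,[0.5,-4.7,0],0],
    [0,[0.65,-5.9,0],0],
    [0,[0.8,-7.1,0],0],
    [0,[0.9,-8.3,0],0],
    [0,[1,-9.4,0],0],
    [0,[1.1,-10.2,0],0],
    [0,[1.15,-10.8,0],0]
  ]
}}

```text
time_s: 17.15
tool_pos: [0.5478, 0.102, 0.2151]
tool_rot: [0.0, 0.668, 0.744, -0.0]
ft_force: [1.1, 3.6, -1.2]
opening: -0.004
grasp_force: 1.5
```

```bash
python3 -c "
from h import *
p=st();print((np.append(b2w(0,-.091),.215)-p)*100)"
```

```text
t 17.15 pos [0.5478 0.102  0.2151] toolY yaw 6.18 zaxis [-0. -0. -1.] F [ 1.1  3.6 -1.2] op -0.003646742661665219 box [-0.0008 -0.0811] q [ 0.18  0.27  1.8  -0.    1.08  0.07]
[ 0.18390313 -0.97846739 -0.00719789]
```

Call:
{"fn": "drive_tool", "kwargs": {
  "commands": [
    [0,[0.1,-0.4,0],0],
    [0,[0.1,-0.7,0],0],
    [0,[0.1,-0.9,0],0],
    [0,[0.1,-1.0,0],0]
  ]
}}

```text
time_s: 17.55
tool_pos: [0.5487, 0.0929, 0.2151]
tool_rot: [-0.0, 0.668, 0.744, 0.0]
ft_force: [1.2, 7.9, -1.6]
opening: -0.001
grasp_force: 3.6
```

Call:
{"fn": "drive_tool", "kwargs": {
  "commands": [
    [0,[0,-0.2,0],0],
    [0,[0,-0.3,0],0]
  ]
}}

```text
time_s: 17.75
tool_pos: [0.5488, 0.0929, 0.2152]
tool_rot: [-0.002, 0.668, 0.744, 0.002]
ft_force: [1.1, 20.7, -3.4]
opening: -0.002
grasp_force: 10.3
```

At the stop. Back off, lift and check.

Call:
{"fn": "drive_tool", "kwargs": {
  "commands": [
    [0,[-0.1,1,0],0],
    [0,[-0.2,2.5,0],0],
    [0,[-0.2,2.5,3],0],
    [0,[-0.2,2.5,8],0],
    [0,[-1,7,10],0],
    [0,[-2,12,10],0],
    [0,[-4,17,10],0],
    [0,[-7,21,10],0],
    [0,[-11,25,10],0],
    [0,[-14,28,10],0]
  ]
}}

```text
time_s: 18.75
tool_pos: [0.4095, 0.3689, 0.3151]
tool_rot: [0.0, 0.668, 0.744, -0.0]
ft_force: [0.1, 0.7, 0.4]
opening: -0.0
grasp_force: 0.0
```

Call:
{"fn": "drive_tool", "kwargs": {
  "commands": [
    [0,[-3,2,0],0],
    [0,[-3,2,0],0],
    [0,[-3,2,0],0]
  ]
}}

```text
time_s: 19.05
tool_pos: [0.3805, 0.388, 0.3153]
tool_rot: [0.0, 0.667, 0.745, -0.0]
ft_force: [-0.2, -0.3, 0.2]
opening: 0.004
grasp_force: 0.0
```

```bash
python3 lid.py top7
```

```text
t 19.05 pos [0.3805 0.388  0.3153] toolY yaw 6.35 zaxis [ 0.001 -0.001 -1.   ] F [-0.2 -0.3  0.2] op 0.004014556405913721 box [-0.1362  0.2213] q [ 0.79  0.15  1.71 -0.    1.28  0.68]
bar 436 y [-0.1166 -0.1096 -0.1026] x [-0.069  0.067]
lid edge -0.08 [-0.1883 -0.1806 -0.0092]
lid edge 0.08 [-0.1883 -0.1812 -0.0093]
```

View pics/top7.png

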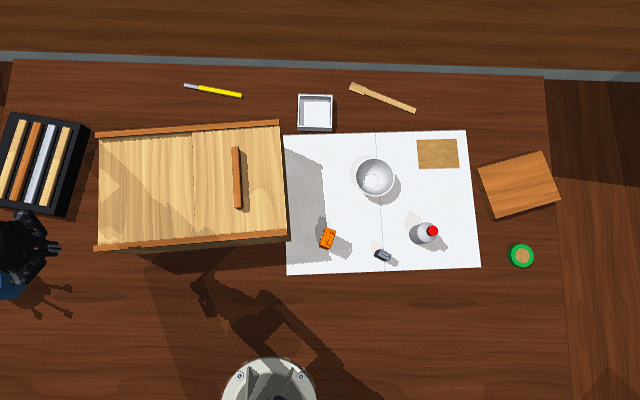

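The lid is shut: the bar at px (237,178) measures box y = -0.1096, against -0.1095 expected. The bowl (375,178), bottle (428,232) and the other two gauges have not moved. Handing in.

```bash
python3 -c "
from rig import *
print(hand_in())"
```

```text
the job is handed in; nothing more can be done
None
```

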